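# Turn the tool cup mouth-up and push it home in its bay

## Robot

A 7-joint arm with a two-finger parallel gripper is mounted at the origin on the work surface. World frame = base frame: x ahead of the robot, y to its left, z up, the work surface at z = 0. Lengths are in m, angles in rad, forces in N, time in s.
With the tool pointing down it reaches from about 0.4 to 0.85 m from the base axis. Payload 10.4 kg.
Tool frame: the origin (TCP) lies at the very end of the fingers, on their centre line; the grasp point (between the pads) lies 19 mm behind it; z points along the fingers, y is the line along which they close (so a half turn about z gives the same grasp; the last joint's range is limited). The gripper opens to 87 mm and grips with 3 to 60 N. Pads are 19 mm wide; open, the fingers measure 117 mm over their backs; the gripper's body (75 mm by 190 mm) begins 51 mm behind the grasp point.
Start: joints at [1.196, 0.332, -0.065, 1.46, 0.022, 1.35, -0.088], TCP at [0.215, -0.587, 0.223] pointing down, gripper open.
Joint ranges: [-2.6, 2.6], [-0.5, 2.12], [-1.47, 1.34], [0.16, 2.42], [-1.27, 4.41], [0.06, 2.06], [-2.6, 2.6]. Speed limits (rad/s): [2.22, 2.22, 2.79, 2.79, 3.14, 3.14, 3.14].

## Interface

Orientations are given as a unit quaternion [x, y, z, w].
In Python, from bench import read_state, cams, workorder gives the robot as it stands.
- The arm moves only by the shell command python3 -m crank 'ROWS' [FORCE]. ROWS is text: rows parted by semicolons, each of 5 numbers parted by spaces: the shift along the tool's x, y, z scaled (see below), then the turn about the tool's z scaled (see below), then the opening, from -1 (shut) to 1 (fully open). In form: dx dy dz yaw jaw; .... A call has 1 to 10 rows; each row shifts and turns the commanded pose from where the row before left it, along the tool's axes as they then stand; what a row does not reach is not made up. The controller multiplies each number of a shift by 200 mm and each number of a turn by 90 degrees. A row lasts 1/10 s, in which the tool goes at most 50 mm and 8.59 degrees, less where a joint would pass 70% of its speed; a pose out of reach is approached as far as the arm can. A call with a number of a shift or a turn outside -1 to 1 is refused whole. A call with a gripper value outside its range is refused whole. The fingers move at their own pace and stop on an object; FORCE is the grip in N (left out, the last holds). Time passes only in rows, so rows that do not move let the fingers close. It gives the time, the measured TCP pose, the force, the opening and the grip force at its end, in the units of the state.
- read_state(): the state, without advancing time (a new reading comes with each control period).
- cams.camera(name): name is "scene" or "top" or "wrist"; returns a dict with "img" (420x560x3 uint8, blue, green, red), "K" (3x3 intrinsics, pixels), "xyz" and "attitude" of the camera in the world; the wrist camera has in their place "mount" (4x4, takes a point from camera to tool coordinates, whose origin is the TCP and whose axes are the flange's). Camera axes: x right, y down, z forward; pixel columns grow to the right and rows downward; lengths in m; the calibration is good to about 2 mm. The wrist camera is an equidistant fisheye: a pixel r from the principal point sees the ray r / f radians off the axis. A picture is of the moment at which its call begins: read the wrist's pose just before it. There is no depth.
- workorder.close_job(): hands the job in; it is judged then, once.
The state is a dict: "time": time; "joint_positions": joint angles; "joint_vel": joint speeds; "joint_torque": joint torques, N m; "ee_pos": TCP position; "eef_rot": TCP orientation; "ft_force": force on the tool from outside, world axes, zero at the start; "torque": the same for the moment, N m; "width": finger opening in m; "grip_force": force on a finger pad.
Only numpy, scipy, OpenCV 4.12 (cv2) and the standard library are available. Lean on these libraries where they do the work, as an engineer would, in place of code of your own. Each camera call takes 0.05 s, during which the arm holds its last target. There are 200 camera calls.

## Task

The square tool cup has been left mouth-down on the bench. Without lifting it off the bench, tip it over onto its side and on up until it stands mouth-up, then slide it into the aluminium bay and press it home against the upstand with 3 to 30 N, leaving it there, standing mouth-up and flush. Do not disturb the solder spool, the jar or the brush.

Things in the scene. Friction and masses are not known exactly. Their poses are not given: they have to be found in the camera images.
- cup: Square grey plastic tool cup: 90 x 90 mm outside (too wide for the gripper), 120 mm tall, walls 5 mm, closed bottom 7 mm, 0.2 to 0.4 kg. Origin: centre of the mouth plane; z points from the mouth to the closed bottom (up while mouth-down, down when mouth-up); x and y are normal to the side walls. Starts mouth-down at the left or right of the bench, turned up to 0.2 rad.
- cup_centre (a point): Centre of the cup, 60 mm from the mouth plane on the cup's axis (half-way between mouth and bottom).
- bay: Fixed aluminium bay at the far side: an upstand 220 mm long (along its y), 75 mm high, 12 mm thick, with a 12 mm thick cheek at each end reaching 35 mm towards the robot (-x), 196 mm free between them. Origin: foot of the upstand's front face, mid-length; x points through the upstand away from the robot, z up. Turned up to 0.12 rad.
- spool: Solder spool standing on its flange, 60 mm diameter, 45 mm tall, origin at the centre of its underside. Bystander, on the side of the bench where the cup is not.
- jar: Small amber jar with black lid, 52 mm diameter, 65 mm tall, origin at the centre of its underside. Bystander at the left of the bay.
- brush: Cleaning brush, 160 mm long, lying across the bench to the right of the bay, origin at its underside near mid-length. Bystander.

How it is judged:
By the outcome, as a careful person would: the job done as asked, in the order asked, and still so for the second after the job is handed in, with the robot touching nothing.
It also fails if it takes over 72 s, if anything falls off the work surface, if the arm or the gripper's body presses on something with over 40 N, if the wrist force passes 120 N, or if a joint passes its speed limit or range.

## Working session

There is one attempt and no reset: what is moved stays moved. The work goes in short steps, Python scripts to look and compute and a shell command to move; the robot and the scene stay as the last step left them, time stands still between calls to the robot, and variables do not carry over. Pictures are saved under pics/ and viewed, at most 10 in all, crops included, and the job is handed in when it is done.

```bash
ls; mkdir -p pics
python3 - <<'E'
from bench import read_state,cams
import cv2,numpy as np
print(read_state())
for n in("scene","top"):
    c=cams.camera(n);cv2.imwrite(f"pics/{n}0.png",c["img"]);print(n,c["K"],c["xyz"],c["attitude"])
E
```

```text
pics
{'time': 0.0, 'joint_positions': array([ 1.19639473,  0.33286604, -0.0647101 ,  1.46098381,  0.02161136,
        1.3498779 , -0.08850663]), 'joint_vel': array([-0.00151247,  0.00056949,  0.00118435, -0.0010992 ,  0.00103381,
       -0.00123416, -0.00012494]), 'joint_torque': array([-3.21234775e-04, -6.23248386e+01,  2.45667488e-02, -3.89886940e+01,
       -6.12370460e-02,  3.97498417e-02,  1.33511958e-04]), 'ee_pos': array([ 0.2152266 , -0.58634703,  0.22173732]), 'eef_rot': array([ 9.84566659e-01,  1.75008501e-01, -1.62914904e-04, -7.00837302e-04]), 'ft_force': array([-0.3859274 , -0.51541034, -0.73440531]), 'torque': array([ 0.05534572, -0.0049349 , -0.02440703]), 'grip_force': 0.0, 'width': 0.08684117327196007}
scene [[487.51549255   0.         277.79078559]
 [  0.         487.51549255 209.62478233]
 [  0.           0.           1.        ]] [ 1.1946103  -0.52981352  0.80407761] [ 0.84700205  0.36187209 -0.15505606 -0.35720264]
top [[539.29065202   0.         284.79361313]
 [  0.         539.29065202 205.85628016]
 [  0.           0.           1.        ]] [ 0.40430199 -0.02267621  1.17818431] [ 0.73984684 -0.66372915  0.07579785 -0.07965526]
```

View pics/scene0.png

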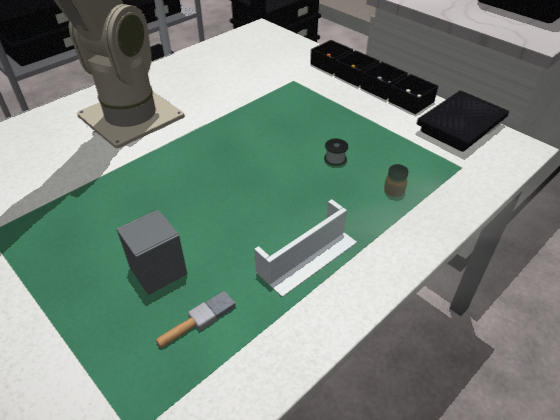

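View pics/top0.png

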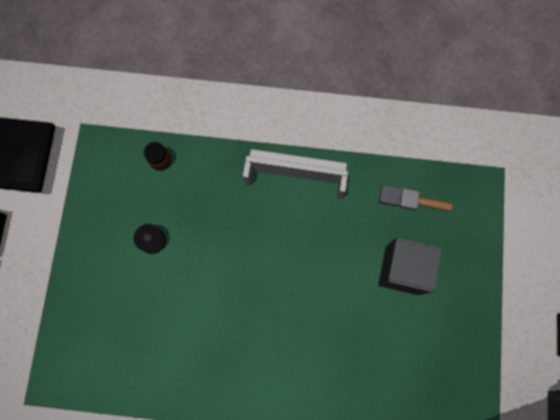

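The scene view has the cup at about (152,250), the bay at (300,245), the brush at (195,320), the spool at (336,152) and the jar at (396,180). In the top view the cup's top face is near (415,265) and the bay spans (245–348, 150–190). I'll enlarge that part.

```bash
cat > h.py <<'E'
from bench import read_state,cams
import cv2,numpy as np
from scipy.spatial.transform import Rotation as R
def pt(c,uv,z):
    "pixel -> world on plane z"
    d=R.from_quat(c["attitude"]).apply(np.linalg.inv(c["K"])@[uv[0],uv[1],1.])
    o=np.array(c["xyz"]); return o+d*(z-o[2])/d[2]
def proj(c,P):
    q=R.from_quat(c["attitude"]).inv().apply(np.atleast_2d(P)-c["xyz"])@c["K"].T
    return q[:,:2]/q[:,2:]
E
python3 - <<'E'
import cv2
a=cv2.imread("pics/top0.png")
c=cv2.resize(a[135:310,235:460],None,fx=3.4,fy=3.4,interpolation=cv2.INTER_CUBIC)
cv2.imwrite("pics/topc.png",cv2.convertScaleAbs(c,alpha=1.6))
a=cv2.imread("pics/scene0.png")
c=cv2.resize(a[195:355,110:360],None,fx=3.2,fy=3.2,interpolation=cv2.INTER_CUBIC)
cv2.imwrite("pics/scenec.png",cv2.convertScaleAbs(c,alpha=1.3))
E
```

```text
(no output)
```

View pics/topc.png

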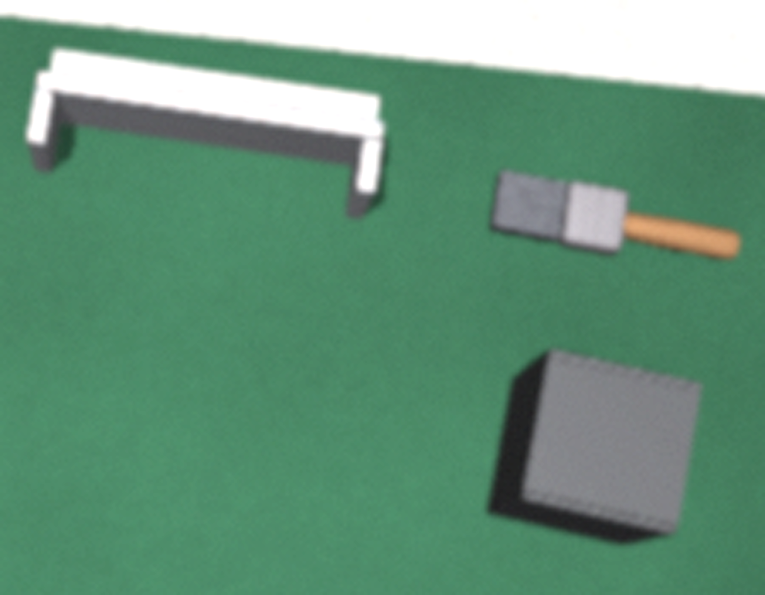

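View pics/scenec.png

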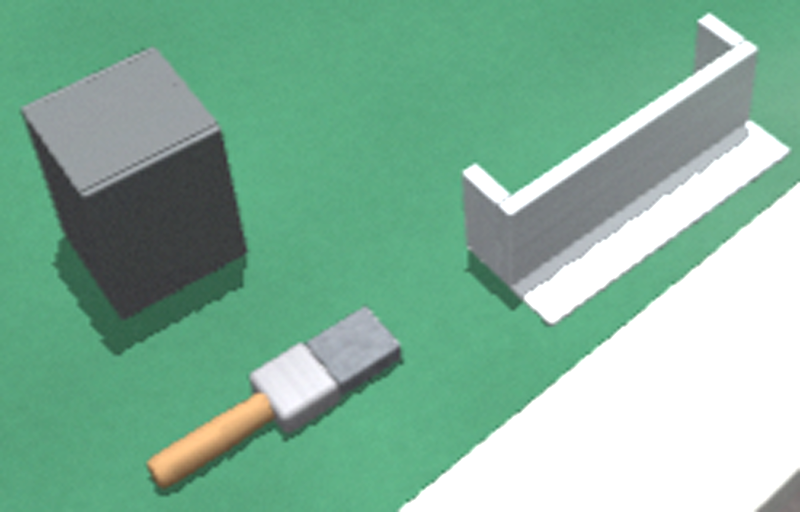

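The top crop gives the cup's top corners at (550,350), (700,383), (674,533) and (522,498). The bay's cheek tips are at (28–47,141) and (358–376,191), and its front top edge runs (54,93)–(360,135). The scene crop agrees, with the cup's top corners at (153,48), (218,126), (85,193) and (23,110), and the base corner at (125,317).

Run:
```python
from h import *
t=cams.camera("top");s=cams.camera("scene")
T=lambda u:((np.array(u)+.5)/3.4-.5+[235,135]); S=lambda u:((np.array(u)+.5)/3.2-.5+[110,195])
np.set_printoptions(precision=4,suppress=True)
def show(n,c,f,us,z):
    for u in us: print(n,u,pt(c,f(u),z))
show("cupT",t,T,[(550,350),(700,383),(674,533),(522,498)],.12)
print(np.mean([pt(t,T(u),.12) for u in [(550,350),(700,383),(674,533),(522,498)]],0))
show("cupS",s,S,[(153,48),(218,126),(85,193),(23,110)],.12)
print(np.mean([pt(s,S(u),.12) for u in [(153,48),(218,126),(85,193),(23,110)]],0))
show("cupS0",s,S,[(125,317),(246,255)],0)
show("bayT: innerL,innerR,tipL,tipLi,tipRi,tipRo",t,T,[(54,93),(360,135),(28,140),(47,143),(358,191),(376,193)],.075)
show("bayS: outer back corner R/L, frontR tip, frontL tip, innerR",s,S,[(511,214),(756,46),(464,172),(706,15),(483,166)],.075)
show("bay foot R, L rear",s,S,[(516,291),(748,128)],0)
show("brush",t,T,[(490,228),(500,172),(620,250),(625,190),(740,255),(740,235)],.01)
show("jar,spool",t,lambda u:np.array(u),[(155,152)],.065)
show("jar,spool",t,lambda u:np.array(u),[(149,238)],.045)
```

```text
cupT (550, 350) [ 0.6005 -0.2314  0.12  ]
cupT (700, 383) [ 0.5906 -0.3196  0.12  ]
cupT (674, 533) [ 0.5024 -0.3087  0.12  ]
cupT (522, 498) [ 0.5129 -0.2208  0.12  ]
[ 0.5516 -0.2701  0.12  ]
cupS (153, 48) [ 0.5148 -0.2209  0.12  ]
cupS (218, 126) [ 0.5986 -0.2305  0.12  ]
cupS (85, 193) [ 0.589  -0.3164  0.12  ]
cupS (23, 110) [ 0.5057 -0.308   0.12  ]
[ 0.552  -0.2689  0.12  ]
cupS0 (125, 317) [ 0.5889 -0.3159  0.    ]
cupS0 (246, 255) [ 0.6014 -0.2317 -0.    ]
bayT: innerL,innerR,tipL,tipLi,tipRi,tipRo (54, 93) [0.738  0.0798 0.075 ]
bayT: innerL,innerR,tipL,tipLi,tipRi,tipRo (360, 135) [ 0.7318 -0.1136  0.075 ]
bayT: innerL,innerR,tipL,tipLi,tipRi,tipRo (28, 140) [0.7059 0.0922 0.075 ]
bayT: innerL,innerR,tipL,tipLi,tipRi,tipRo (47, 143) [0.7052 0.0802 0.075 ]
bayT: innerL,innerR,tipL,tipLi,tipRi,tipRo (358, 191) [ 0.6956 -0.1154  0.075 ]
bayT: innerL,innerR,tipL,tipLi,tipRi,tipRo (376, 193) [ 0.6956 -0.1266  0.075 ]
bayS: outer back corner R/L, frontR tip, frontL tip, innerR (511, 214) [ 0.7422 -0.1253  0.075 ]
bayS: outer back corner R/L, frontR tip, frontL tip, innerR (756, 46) [0.7493 0.0927 0.075 ]
bayS: outer back corner R/L, frontR tip, frontL tip, innerR (464, 172) [ 0.6974 -0.1234  0.075 ]
bayS: outer back corner R/L, frontR tip, frontL tip, innerR (706, 15) [0.7056 0.0912 0.075 ]
bayS: outer back corner R/L, frontR tip, frontL tip, innerR (483, 166) [ 0.7018 -0.1115  0.075 ]
bay foot R, L rear (516, 291) [ 0.7444 -0.1246 -0.    ]
bay foot R, L rear (748, 128) [0.7537 0.0896 0.    ]
brush (490, 228) [ 0.6973 -0.209   0.01  ]
brush (500, 172) [ 0.7359 -0.2129  0.01  ]
brush (620, 250) [ 0.6919 -0.2945  0.01  ]
brush (625, 190) [ 0.7327 -0.2956  0.01  ]
brush (740, 255) [ 0.6971 -0.3727  0.01  ]
brush (740, 235) [ 0.7105 -0.3722  0.01  ]
jar,spool (155, 152) [0.7409 0.2885 0.065 ]
jar,spool (149, 238) [0.5565 0.2762 0.045 ]
```

```bash
cat >> h.py <<'E'
def togo(x=None,y=None,z=None,ang=None):
    "remaining shift in tool axes (crank units, total) and yaw units to reach world target; ang=deg of tool x"
    s=read_state();p=s["ee_pos"];r=R.from_quat(s["eef_rot"])
    t=np.array([p[i] if v is None else v for i,v in enumerate((x,y,z))])
    a=np.degrees(np.arctan2(*r.as_matrix()[[1,0],0]))
    print("t%.1f pos"%s["time"],p.round(4),"ang %.1f"%a,"F",s["ft_force"].round(1),"w%.3f"%s["width"])
    print("shift units",(r.inv().apply(t-p)/.2).round(3),"yaw units",None if ang is None else round((a-ang)/90,3))
E
R='0.193 -0.052 0 0 0'; python3 -m crank '0.193 -0.052 0 0 0;0.193 -0.052 0 0 0;0.193 -0.052 0 0 0;0.193 -0.052 0 0 0;0.193 -0.052 0 0 0;0.193 -0.052 0 0 0;0.193 -0.052 0 0 0;0.193 -0.052 0 0 0;0.193 -0.052 0 0 0;0.193 -0.052 0 0 0' 10
python3 -m crank '0 0 0 -0.088 0;0 0 0 -0.088 0;0 0 0 -0.088 0;0 0 0 -0.088 0;0 0 0 -0.088 0;0 0 0 -0.088 0;0 0 0 -0.088 0;0 0 0 -0.088 0;0 0 0 0 0'
python3 -c "from h import *;togo(.542,-.355,.105,83.5)"
```

```text
time: 1.2
ee_pos: [0.543, -0.355, 0.2224]
eef_rot: [0.985, 0.175, -0.0, -0.0]
ft_force: [-0.3, 0.6, -0.0]
width: 0.0437
grip_force: 0.0
time: 2.1
ee_pos: [0.5417, -0.3562, 0.2223]
eef_rot: [0.745, 0.667, 0.0, -0.0]
ft_force: [1.0, -0.3, 0.1]
width: 0.0438
grip_force: 0.0
t2.1 pos [ 0.5417 -0.3562  0.2223] ang 83.6 F [ 1.  -0.3  0.1] w0.044
shift units [0.006 0.001 0.586] yaw units 0.001
```

```bash
python3 -m crank '0 0 0.146 0 0;0 0 0.146 0 0;0 0 0.146 0 0;0 0 0.146 0 0;0 0 0 0 0;0.03 0 0 0 0;0.03 0 0 0 0;0.03 0 0 0 0;0.03 0 0 0 0;0 0 0 0 0'
python3 -m crank '0.015 0 0 0 0;0 0 0 0 0'
python3 -m crank '0.015 0 0 0 0;0 0 0 0 0'
python3 - <<'E'
from h import *
cv2.imwrite("pics/w1.png",cv2.resize(cams.camera("scene")["img"][150:330,60:300],None,fx=2.5,fy=2.5))
E
```

```text
time: 3.1
ee_pos: [0.5454, -0.3309, 0.1066]
eef_rot: [0.745, 0.667, 0.0, 0.0]
ft_force: [0.4, 0.3, 0.1]
width: 0.0435
grip_force: 0.0
time: 3.3
ee_pos: [0.545, -0.329, 0.1059]
eef_rot: [0.746, 0.666, 0.0, 0.0]
ft_force: [0.2, 0.3, -0.1]
width: 0.0435
grip_force: 0.0
time: 3.5
ee_pos: [0.5453, -0.3262, 0.1058]
eef_rot: [0.746, 0.666, -0.0, 0.0]
ft_force: [-0.2, -0.9, -0.1]
width: 0.0434
grip_force: 0.0
```

View pics/w1.png

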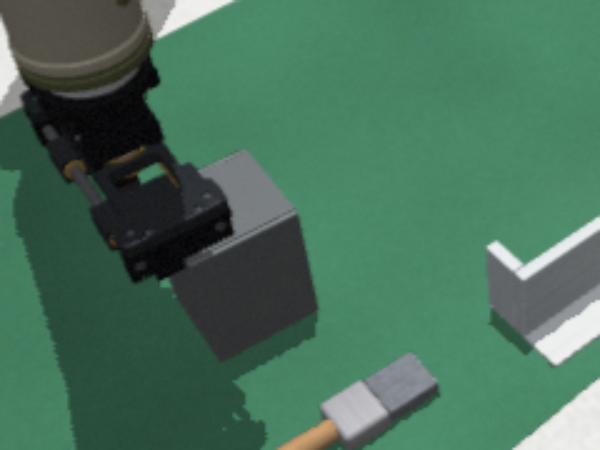

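The scene crop shows the fingers at about (185,270), just short of the cup's upper wall, and the cup still upright. I'll push along the tipping arc.

```bash
python3 -m crank '0.012 0 0 0 0;0.024 0 -0.018 0 0;0.024 0 -0.018 0 0;0.025 0 -0.017 0 0;0.025 0 -0.017 0 0;0 0 0 0 0'
python3 - <<'E'
from h import *
cv2.imwrite("pics/w2.png",cv2.resize(cams.camera("scene")["img"][150:330,60:300],None,fx=2.5,fy=2.5))
E
```

```text
time: 4.15
ee_pos: [0.5483, -0.3031, 0.1204]
eef_rot: [0.745, 0.667, 0.0, 0.0]
ft_force: [-0.1, -1.1, 1.1]
width: 0.0433
grip_force: 0.9
```

View pics/w2.png

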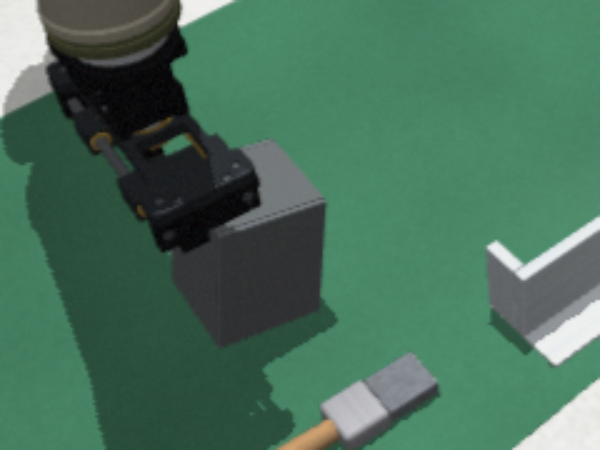

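It is tilting about its far edge: the near corner rose from (222,358) to (222,345), while the pivot corner stays at (317,308). I'll carry on along the arc.

```bash
python3 -m crank '0.027 0 -0.014 0 0;0.027 0 -0.014 0 0;0.028 0 -0.012 0 0;0.028 0 -0.012 0 0;0.029 0 -0.010 0 0;0.029 0 -0.009 0 0;0 0 0 0 0'
python3 -m crank '0.020 0 -0.005 0 0;0.020 0 -0.005 0 0;0.02 0 -0.003 0 0;0.02 0 -0.003 0 0;0.02 0 -0.002 0 0;0.02 0 0 0 0;0.02 0 0 0 0;0 0 0 0 0'
python3 - <<'E'
from h import *
cv2.imwrite("pics/w3.png",cv2.resize(cams.camera("scene")["img"][120:330,60:340],None,fx=2.5,fy=2.5))
E
```

```text
time: 4.9
ee_pos: [0.552, -0.2696, 0.1342]
eef_rot: [0.745, 0.667, 0.0, -0.0]
ft_force: [0.8, 0.5, 0.3]
width: 0.0437
grip_force: 0.0
time: 5.7
ee_pos: [0.5549, -0.2424, 0.1376]
eef_rot: [0.746, 0.666, 0.0, -0.0]
ft_force: [-0.7, -0.9, 0.2]
width: 0.0432
grip_force: 0.0
```

View pics/w3.png

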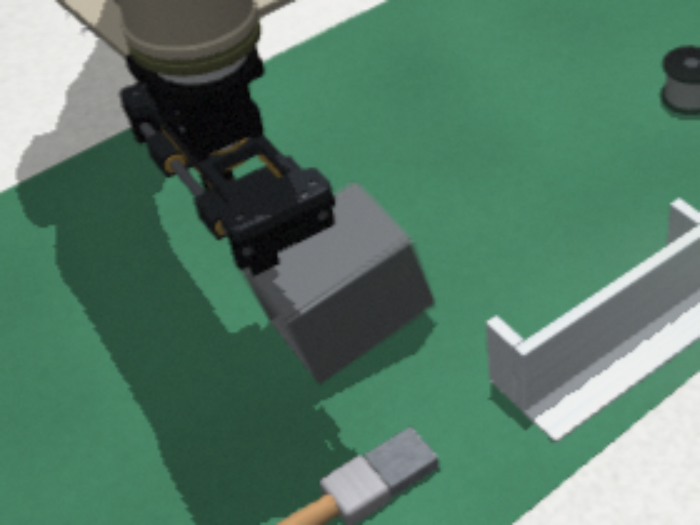

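The cup now lies on its side with the mouth towards -y. Its base corners are at about (322,381) and (434,303), and its top corners at (290,312), (412,243) and (355,184).

Run:
```python
from h import *
s=cams.camera("scene");S=lambda u:((np.array(u)+.5)/2.5-.5+[60,120])
for u,z in [((322,381),0),((434,303),0),((290,312),.09),((412,243),.09),((355,184),.09)]: print(u,pt(s,S(u),z).round(4))
togo(.54,-.29,.07,83.5)
```

```text
(322, 381) [ 0.5994 -0.2253  0.    ]
(434, 303) [ 0.5968 -0.1011  0.    ]
(290, 312) [ 0.5928 -0.2366  0.09  ]
(412, 243) [ 0.5996 -0.1192  0.09  ]
(355, 184) [ 0.5085 -0.109   0.09  ]
t5.8 pos [ 0.5547 -0.2432  0.1376] ang 83.5 F [ 0.7 -0.6 -0.1] w0.043
shift units [-0.241 -0.047  0.338] yaw units 0.0
```

```bash
python3 -m crank '-0.08 0 0 0 -0.65;-0.08 0 0 0 -0.65;-0.08 0 0 0 -0.65;0 0 0.08 0 -0.65;0 0 0.08 0 -0.65;0 0 0.08 0 -0.65;0 0 0.08 0 -0.65;0 0 0.09 0 -0.65;0 0 0 0 -0.65'
python3 - <<'E'
from h import *
togo()
a=cams.camera("scene")["img"][150:290,90:330];b=cams.camera("top")["img"][200:310,300:480]
o=np.vstack([cv2.resize(a,(560,327),interpolation=cv2.INTER_CUBIC)[:, :],cv2.resize(b,(560,int(110*560/180)),interpolation=cv2.INTER_CUBIC)])
o=o[:600];print(o.shape);cv2.imwrite("pics/w4.png",cv2.convertScaleAbs(o,alpha=1.4))
E
```

```text
time: 6.7
ee_pos: [0.5476, -0.2895, 0.0521]
eef_rot: [0.746, 0.666, -0.001, -0.002]
ft_force: [-0.6, 0.0, -0.3]
width: 0.0151
grip_force: 0.0
t6.7 pos [ 0.5476 -0.2895  0.0521] ang 83.6 F [-0.6  0.  -0.3] w0.015
shift units [0. 0. 0.] yaw units None
(600, 560, 3)
```

View pics/w4.png

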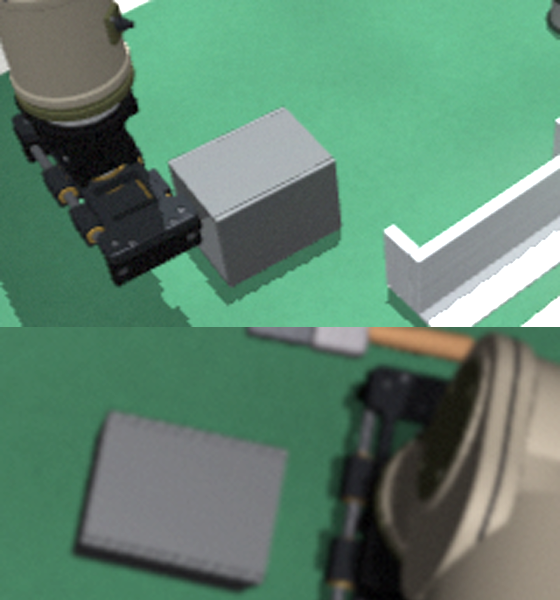

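The cup lies flat on its side. In the upper panel its top corners are (172,160), (281,108), (335,159) and (217,219), and in the lower panel (112,412), (287,452), (261,580) and (80,542).

Run:
```python
from h import *
s=cams.camera("scene");t=cams.camera("top")
S=lambda u:((np.array(u)+.5)/2.3333-.5+[90,150]);T=lambda u:((np.array(u)-[0,327]+.5)/3.111-.5+[300,200])
A=[pt(s,S(u),.09) for u in[(172,160),(281,108),(335,159),(217,219)]];B=[pt(t,T(u),.09) for u in[(261,580),(80,542),(112,412),(287,452)]]
for a,b in zip(A,B):print(a.round(4),b.round(4))
print(np.mean(A,0),np.mean(B,0),pt(s,S((231,284)),0),pt(s,S((341,233)),0))
```

```text
[ 0.5152 -0.2128  0.09  ] [ 0.5152 -0.2172  0.09  ]
[ 0.5282 -0.1011  0.09  ] [ 0.527  -0.0987  0.09  ]
[ 0.6144 -0.1078  0.09  ] [ 0.6145 -0.1119  0.09  ]
[ 0.6003 -0.2253  0.09  ] [ 0.6004 -0.2285  0.09  ]
[ 0.56450633 -0.16175039  0.09      ] [ 0.56426996 -0.16407997  0.09      ] [ 5.98288523e-01 -2.23865988e-01  1.11022302e-16] [ 0.62028032 -0.11341862  0.        ]
```

```bash
python3 -m crank '0.052 0.012 0 0 -0.65;0.052 0 0 0 -0.65;0.052 0 0 0 -0.65;0.052 0 0 0 -0.65;0.052 0 0 0 -0.65;0 0 0 0 -0.65;0.02 0 0 0 -0.65;0.015 0 0 0 -0.65;0 0 0 0 -0.65'
python3 -m crank '0.012 0 -0.01 0 -0.65;0.020 0 -0.028 0 -0.65;0.020 0 -0.027 0 -0.65;0.022 0 -0.024 0 -0.65;0.022 0 -0.024 0 -0.65;0 0 0 0 -0.65'
python3 - <<'E'
from h import *
togo()
a=cams.camera("scene")["img"][150:290,90:330]
cv2.imwrite("pics/w5.png",cv2.convertScaleAbs(cv2.resize(a,(560,327),interpolation=cv2.INTER_CUBIC),alpha=1.4))
E
```

```text
time: 7.8
ee_pos: [0.5583, -0.2329, 0.0556]
eef_rot: [0.746, 0.666, -0.0, 0.0]
ft_force: [-0.3, -0.6, 0.8]
width: 0.0157
grip_force: 0.0
time: 8.4
ee_pos: [0.5612, -0.2125, 0.0791]
eef_rot: [0.746, 0.666, 0.0, 0.0]
ft_force: [-1.0, -0.7, 0.8]
width: 0.0153
grip_force: 0.4
t8.4 pos [ 0.5612 -0.2125  0.0791] ang 83.6 F [-1.  -0.7  0.8] w0.015
shift units [0. 0. 0.] yaw units None
```

View pics/w5.png

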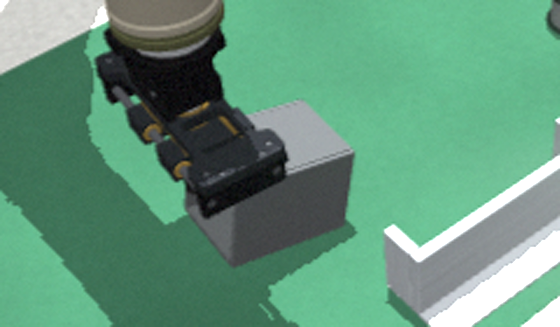

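It is tilting: the near bottom corner has risen to (235,265), and the pivot corner is near (347,222), so it may have slid a little. I'll continue.

```bash
python3 -m crank '0.024 0 -0.022 0 -0.65;0.024 0 -0.022 0 -0.65;0.026 0 -0.020 0 -0.65;0.026 0 -0.019 0 -0.65;0.027 0 -0.018 0 -0.65;0.027 0 -0.017 0 -0.65;0.028 0 -0.015 0 -0.65;0.029 0 -0.014 0 -0.65;0.03 0 -0.012 0 -0.65;0 0 0 0 -0.65'
python3 - <<'E'
from h import *
s=cams.camera("scene");S=lambda u:((np.array(u)+.5)/2.3333-.5+[90,150])
print(pt(s,S((348,222)),0),pt(s,S((235,265)),.02))
a=s["img"]
cv2.imwrite("pics/w6.png",a);cv2.imwrite("pics/t6.png",cams.camera("top")["img"])
E
```

```text
time: 9.45
ee_pos: [0.5664, -0.1643, 0.1104]
eef_rot: [0.745, 0.667, 0.0, 0.0]
ft_force: [-0.0, -0.0, -0.1]
width: 0.0152
grip_force: 0.1
[ 0.61431935 -0.09976789  0.        ] [ 0.59810863 -0.21613263  0.02      ]
```

```bash
python3 -m crank '0.03 0 -0.018 0 -0.65;0.03 0 -0.018 0 -0.65;0.03 0 -0.016 0 -0.65;0.03 0 -0.014 0 -0.65;0.03 0 -0.010 0 -0.65;0 0 0 0 -0.65'
python3 -m crank '0.03 0 -0.005 0 -0.65;0.025 0 -0.005 0 -0.65;0.02 0 -0.003 0 -0.65;0.02 0 0 0 -0.65;0.02 0 0 0 -0.65'
python3 -m crank '0.02 0 0 0 -0.65;0.02 0 0 0 -0.65;0.02 0 0 0 -0.65;0.02 0 0 0 -0.65'
python3 - <<'E'
from h import *
a=cams.camera("scene")["img"][130:290,90:330];b=cams.camera("top")["img"][160:310,260:440]
o=np.hstack([cv2.resize(a,(440,293),interpolation=cv2.INTER_CUBIC),cv2.resize(b,(352,293),interpolation=cv2.INTER_CUBIC)])
cv2.imwrite("pics/w7.png",cv2.convertScaleAbs(o,alpha=1.4))
E
```

```text
time: 10.15
ee_pos: [0.5698, -0.1344, 0.1256]
eef_rot: [0.745, 0.667, 0.0, 0.0]
ft_force: [0.2, -0.2, -0.1]
width: 0.0153
grip_force: 0.0
time: 10.65
ee_pos: [0.572, -0.1126, 0.1277]
eef_rot: [0.746, 0.666, -0.0, 0.0]
ft_force: [0.1, 0.4, -0.7]
width: 0.0154
grip_force: 0.0
time: 11.05
ee_pos: [0.5738, -0.0967, 0.1277]
eef_rot: [0.746, 0.666, -0.0, 0.0]
ft_force: [0.7, 0.4, 0.3]
width: 0.0152
grip_force: 0.0
```

Run:
```python
from h import *
c=cams.camera("scene");im=c["img"]
ax=np.array([.112,.994]);n=np.array([.994,-.112])
# +x wall plane through point on axis; grid over axis distance s (y) and z
for z in(.15,.135,.12,.105,.09,.07,.05,.03,.01,-.0):
    r=""
    for yy in np.arange(-.26,.06,.01):
        xy=np.array([.5644,-.163])+ax*(yy+.163)/.994+n*.045
        u,v=proj(c,[*xy,z])[0].astype(int);b,g,rr=im[v,u].astype(int)
        r+="." if g-(b+rr)/2>15 else ("#" if g<70 else "o")
    print("%.3f"%z,r)
print(''.join('|' if abs(round(y*10)%1)<1 and round(y*100)%10==0 else ' ' for y in np.arange(-.26,.06,.01)))
```

```text
0.150 ............###########.........
0.135 ............############........
0.120 ............#######oooooo.......
0.105 ............#############.......
0.090 .............############.......
0.070 .............############.......
0.050 ..............###########.......
0.030 ...............##########.......
0.010 ................#########.......
-0.000 .................########.......
      |         |         |
```

```bash
python3 -m crank '0 0 -0.1 0 -0.65;0 0 -0.15 0 -0.65;0 0 -0.15 0 0;0.03 -0.13 0 0 0;0.03 -0.13 0 0 0;0.03 -0.13 0 0 0;0.03 -0.13 0 0 0;0 0 0 0 0'
python3 -m crank '0 0 0 0.095 0;0 0 0 0.095 0;0 0 0 0.095 0;0 0 0 0.095 0;0 0 0 0.095 0;0 0 0 0.095 0;0 0 0 0.095 0;0 0 0 0.095 0;0 0 0 0.095 0;0 0 0 0.095 0'
python3 - <<'E'
from h import *
togo(.475,-.055,.062,-2.1)
a=cams.camera("scene")["img"][130:290,90:350];b=cams.camera("top")["img"][140:300,230:430]
o=np.hstack([cv2.resize(a,(416,256),interpolation=cv2.INTER_CUBIC),np.zeros((256,4,3),np.uint8)])
print(a.shape,b.shape)
A=cv2.resize(a,None,fx=1.9,fy=1.9,interpolation=cv2.INTER_CUBIC);B=cv2.resize(b,None,fx=1.5,fy=1.9,interpolation=cv2.INTER_CUBIC)
cv2.imwrite("pics/w8.png",cv2.convertScaleAbs(np.hstack([A,B]),alpha=1.4));print(A.shape,B.shape)
E
```

```text
time: 12.0
ee_pos: [0.4711, -0.0608, 0.2081]
eef_rot: [0.746, 0.666, -0.001, 0.0]
ft_force: [0.1, 0.2, -0.0]
width: 0.0427
grip_force: 0.0
time: 13.0
ee_pos: [0.4737, -0.0619, 0.2078]
eef_rot: [1.0, -0.021, 0.0, 0.0]
ft_force: [0.1, -0.9, 0.6]
width: 0.0434
grip_force: 0.0
t13.0 pos [ 0.4737 -0.0619  0.2078] ang -2.4 F [ 0.1 -0.9  0.6] w0.043
shift units [ 0.005 -0.035  0.729] yaw units -0.003
(160, 260, 3) (160, 200, 3)
(304, 494, 3) (304, 300, 3)
```

View pics/w8.png

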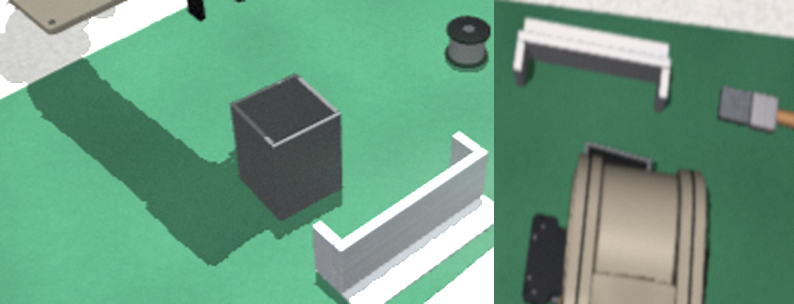

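The cup stands mouth-up, with rim corners at (232,103), (296,75), (340,113) and (274,145) and base corners at (281,219) and (342,185). The bay, spool and brush are untouched.

Run:
```python
from h import *
s=cams.camera("scene");S=lambda u:((np.array(u)+.5)/1.9-.5+[90,130])
A=[pt(s,S(u),.12) for u in[(232,103),(296,75),(340,113),(274,145)]]
print(np.round(A,4),np.mean(A,0),pt(s,S((281,219)),0),pt(s,S((342,185)),0),proj(s,[.4737,-.0619,.2078]))
togo(.475,-.055,.062,-2.1)
```

```text
[[ 0.5287 -0.093   0.12  ]
 [ 0.5412 -0.009   0.12  ]
 [ 0.6251 -0.0172  0.12  ]
 [ 0.6137 -0.1029  0.12  ]] [ 0.57719302 -0.05550382  0.12      ] [ 0.61286188 -0.10199859  0.        ] [ 0.62193653 -0.01378561  0.        ] [[203.21873849 133.14050897]]
t13.2 pos [ 0.4735 -0.0617  0.2078] ang -1.8 F [ 0.5 -1.  -0. ] w0.043
shift units [ 0.006 -0.034  0.729] yaw units 0.003
```

```bash
python3 -m crank '0 -0.034 0.1 0 0;0 0 0.18 0 0;0 0 0.18 0 0;0 0 0.18 0 0;0 0 0.09 0 0;0 0 0 0 0;0.05 0 0 0 0;0.05 0 0 0 0;0.05 0 0 0 0;0.05 0 0 0 0'
python3 -m crank '0.03 0 0 0 0;0.03 0 0 0 0;0.03 -0.004 0 0 0;0.03 -0.008 0 0 0;0.03 -0.008 0 0 0;0.03 -0.008 0 0 0;0 0 0 0 0'
python3 - <<'E'
from h import *
togo(.6345,None,None,-2.1)
for n in("scene","top"):
    cv2.imwrite(f"pics/{n}9.png",cams.camera(n)["img"])
E
```

```text
time: 14.15
ee_pos: [0.5151, -0.0562, 0.0626]
eef_rot: [1.0, -0.017, 0.001, 0.0]
ft_force: [0.0, 0.7, 0.1]
width: 0.0437
grip_force: 0.0
time: 14.85
ee_pos: [0.5505, -0.0511, 0.0618]
eef_rot: [1.0, -0.017, 0.001, -0.0]
ft_force: [-0.0, 0.4, 0.3]
width: 0.0434
grip_force: 0.0
t14.8 pos [ 0.5505 -0.0511  0.0618] ang -1.9 F [-0.   0.4  0.3] w0.043
shift units [ 0.42  -0.014  0.   ] yaw units 0.002
```

```bash
python3 -m crank '0.03 -0.008 0 0 0;0.03 -0.008 0 0 0;0.03 -0.008 0 0 0;0.03 -0.008 0 0 0;0.03 -0.008 0 0 0;0.03 -0.008 0 0 0'
python3 -m crank '0.03 -0.004 0 0 0;0.03 -0.004 0 0 0;0.03 0 0 0 0;0.03 0 0 0 0;0.03 0 0 0 0;0 0 0 0 0'
python3 - <<'E'
from h import *
togo(.6345,None,None,-2.1)
c=cams.camera("scene");im=c["img"]
for z in(.13,.12,.11,.1,.09,.08,.06): # ascii of z-slices on plane x = cup +x wall estimate
    r=""
    for yy in np.arange(-.16,.1,.005):
        u,v=proj(c,[.632-.037*(yy+.04)*-1+.0,yy,z])[0].round().astype(int);b,g,rr=im[v,u].astype(int)
        r+="." if g-(b+rr)/2>15 else ("#" if g<60 else ("o" if g<120 else "W"))
    print("%.3f"%z,r)
E
```

```text
time: 15.55
ee_pos: [0.5863, -0.0432, 0.0617]
eef_rot: [1.0, -0.017, -0.0, 0.0]
ft_force: [-3.5, -0.5, 0.7]
width: 0.0434
grip_force: 1.3
time: 16.15
ee_pos: [0.6169, -0.0428, 0.0618]
eef_rot: [1.0, -0.017, 0.001, -0.0]
ft_force: [0.2, -0.2, 0.0]
width: 0.0433
grip_force: 0.0
t16.1 pos [ 0.6169 -0.0428  0.0618] ang -2.0 F [ 0.2 -0.2  0. ] w0.043
shift units [ 0.088 -0.003  0.   ] yaw units 0.001
0.130 .......#####oooo#######oooooooooo#######o#o##.......
0.120 ........###...#########oooooooo#o######...###.......
0.110 .........##....####################.........#.......
0.100 ..............####o################oo...............
0.090 ...............#####o################o..............
0.080 ................#####o################oW............
0.060 ................#######o##################W.........
```

```bash
python3 -m crank '0.02 0 0 0 0;0.02 0 0 0 0;0.015 0 0 0 0;0.01 0 0 0 0;0 0 0 0 0' | grep -E "pos|force"
python3 -m crank '0.008 0 0 0 0;0 0 0 0 0'| grep -E "pos|force"
python3 -m crank '0.008 0 0 0 0;0 0 0 0 0'| grep -E "pos|force"
```

```text
ee_pos: [0.6292, -0.0433, 0.0617]
ft_force: [-0.2, 0.1, -0.7]
grip_force: 0.1
ee_pos: [0.6305, -0.0433, 0.0617]
ft_force: [-2.4, -0.7, -0.2]
grip_force: 0.9
ee_pos: [0.6317, -0.0433, 0.0617]
ft_force: [-4.2, 1.0, 2.3]
grip_force: 2.4
```

```bash
python3 -m crank '0.006 0 0 0 0;0 0 0 0 0'| grep -E "pos|force"
python3 -m crank '0.006 0 0 0 0;0 0 0 0 0'| grep -E "pos|force"
```

```text
ee_pos: [0.6317, -0.0432, 0.0617]
ft_force: [-13.1, 0.9, 8.5]
grip_force: 6.4
ee_pos: [0.6317, -0.0432, 0.0618]
ft_force: [-20.4, 1.6, 14.4]
grip_force: 10.3
```

Run:
```python
from h import *
for i in range(3): cams.camera("top"); togo(.6345,None,None,-2.1)
```

```text
t17.6 pos [ 0.6317 -0.0432  0.0618] ang -2.0 F [-20.4   1.4  12.3] w0.044
shift units [ 0.014 -0.    -0.   ] yaw units 0.001
t17.6 pos [ 0.6317 -0.0432  0.0618] ang -2.0 F [-19.7   1.4  13.2] w0.043
shift units [ 0.014 -0.    -0.   ] yaw units 0.001
t17.6 pos [ 0.6317 -0.0432  0.0618] ang -2.0 F [-20.4   1.7  14. ] w0.044
shift units [ 0.014 -0.    -0.   ] yaw units 0.001
```

```bash
python3 -m crank '-0.006 0 0 0 0;-0.006 0 0 0 0;-0.01 0 0 0 0;-0.02 0 0 0 0;-0.05 0 0 0 0;-0.1 0 0 0 0;-0.15 0 0 0 0;0 0 -0.2 0 0;0 0 -0.2 0 0;0 0 -0.2 0 0'| grep -E "pos|force"
python3 -m crank '-0.2 0 0 0 0;-0.2 0 0 0 0;-0.2 0 0 0 0;0 0 0 0 0'| grep -E "pos|force"
python3 - <<'E'
from h import *
c=cams.camera("scene");im=c["img"];cv2.imwrite("pics/s10.png",im);t=cams.camera("top");cv2.imwrite("pics/t10.png",t["img"])
# model overlay: fit cup pose (x,y,yaw) so rim quad edges match strong gradients in both views
from scipy.optimize import minimize
def G(i):
    g=cv2.GaussianBlur(cv2.cvtColor(i,cv2.COLOR_BGR2GRAY),(0,0),1.0).astype(float)
    return np.hypot(cv2.Sobel(g,6,1,0),cv2.Sobel(g,6,0,1))
gs=G(im);gt=G(t["img"]);k=np.linspace(0,1,30)[:,None]
def samp(g,p):return cv2.remap(g.astype(np.float32),p[:,:1].astype(np.float32),p[:,1:].astype(np.float32),1).mean()
def cost(q,wt=1):
    x,y,a=q;r=R.from_euler("z",a);C=lambda sx,sy,z:r.apply([.045*sx,.045*sy,z])+[x,y,0]
    E=[(C(-1,-1,.12),C(-1,1,.12)),(C(-1,1,.12),C(1,1,.12)),(C(1,1,.12),C(1,-1,.12)),(C(1,-1,.12),C(-1,-1,.12)),(C(1,-1,.12),C(1,-1,.08)),(C(-1,-1,.12),C(-1,-1,0)),(C(-1,-1,0),C(1,-1,0))]
    return -sum(samp(gs,proj(c,A+(B-A)*k)) for A,B in E)-sum(samp(gt,proj(t,A+(B-A)*k)) for A,B in E[:4])*wt
best=min((minimize(cost,[x,y,a],method="Nelder-Mead",options=dict(initial_simplex=np.array([[x,y,a],[x+.006,y,a],[x,y+.006,a],[x,y,a+.04]]))) for x in(.68,.687,.694) for y in(-.05,-.04,-.03) for a in(-.04,-.1)),key=lambda r:r.fun)
print(best.x,best.fun);togo()
E
```

```text
ee_pos: [0.5651, -0.0411, 0.1832]
ft_force: [1.7, -0.0, 0.2]
grip_force: 0.0
ee_pos: [0.4417, -0.0373, 0.1813]
ft_force: [0.3, -1.2, -0.1]
grip_force: 0.0
[ 0.68952068 -0.04159289 -0.04482508] -1055.98193359375
t19.1 pos [ 0.4456 -0.0373  0.1821] ang -2.0 F [-0.5 -0.7  0.3] w0.043
shift units [0. 0. 0.] yaw units None
```

The fit puts the cup at (0.690, -0.042), yaw -0.045, so it stands upright and flush: 45 mm from the bay face, with the bay's yaw about -0.04. The arm is clear, so I'll hand it in.

```bash
python3 -c "from bench import workorder;print(workorder.close_job())"
```

```text
the job is handed in; nothing more can be done
None
```

The cup was tipped over in two stages without being lifted and stands mouth-up and flush in the bay, pressed home with about 20 N (about 25 N total, counting a downward component). The arm never went near the spool, jar or brush, and the job was handed in at about 19 s; no verdict was returned.

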